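# Set the spray colour selector to orange

## Task

The next batch of figurines is sprayed orange: push the red tab of the colour selector with the fingertips, step by step from its side, round until it points at the orange cap and has clicked in there, then move clear. Only push: do not pinch the tab between the fingers or lift the turret, and leave the figurines, plaster blank and paint pots standing where they are.

Things in the scene. Friction and masses are not known exactly. Their poses are not given: they have to be found in the camera images.
- selector: Colour selector fixed to the bench: grey round housing, 120 mm radius, 22 mm high. Origin: centre of its underside, on the turret's vertical axis. Its -x axis is the tab's blank starting direction; a brass outlet sticks out 26 mm at +x. On it turns an aluminium disc (the turret), 50 mm radius, top 40 mm above the bench, with a black centre knob, 19 mm radius, top at 70 mm.
- turret (a joint): Turret angle, rad, positive anticlockwise from above. 0: tab along the selector's -x axis; at q the tab lies in direction selector yaw + pi + q. Sprung detents at 0, +-0.785, +-1.571, +-2.356, stops at +-2.6. Past halfway between detents it snaps into the next by itself; left alone it stays in the nearest. Stepping takes about 3 N at the tab.
- spindle (a joint): How far the turret has been lifted off its seat, m; 0 is seated. The turret (0.4 kg) would lift if raised by the tab or knob.
- tab_mid (a point): Middle of the tab: a red upright plate standing out from the turret, 12 mm thick, reaching from 45 to 92 mm from the axis and from 32 to 82 mm above the bench, with a white tip that reaches to 87 mm. This point is 69 mm from the axis, 57 mm above the bench, and turns with the turret.
- tab_aim (a point): The point at which the tab points: on the tab's centreline, 104 mm from the axis and 22 mm above the bench (the housing's top); turns with the turret.
- tab_face_a: One red side of the tab (3 mm thick, 46 mm long, 48 mm high); the side one pushes to turn anticlockwise (joint increasing). Origin at its centre.
- tab_face_b: The other red side of the tab, same size; the side one pushes to turn clockwise (joint decreasing). Origin at its centre.
- cap_orange: Orange round cap, 13 mm radius, 6 mm high, fixed on the housing's top, 104 mm from the axis at one of the six labelled detents (+-0.785, +-1.571, +-2.356); which cap is where changes from run to run. Origin: centre of its underside.
- cap_pink: Pink round cap, 13 mm radius, 6 mm high, fixed on the housing's top, 104 mm from the axis at one of the six labelled detents (+-0.785, +-1.571, +-2.356); which cap is where changes from run to run. Origin: centre of its underside.
- cap_green: Green round cap, 13 mm radius, 6 mm high, fixed on the housing's top, 104 mm from the axis at one of the six labelled detents (+-0.785, +-1.571, +-2.356); which cap is where changes from run to run. Origin: centre of its underside.
- cap_blue: Blue round cap, 13 mm radius, 6 mm high, fixed on the housing's top, 104 mm from the axis at one of the six labelled detents (+-0.785, +-1.571, +-2.356); which cap is where changes from run to run. Origin: centre of its underside.
- cap_yellow: Yellow round cap, 13 mm radius, 6 mm high, fixed on the housing's top, 104 mm from the axis at one of the six labelled detents (+-0.785, +-1.571, +-2.356); which cap is where changes from run to run. Origin: centre of its underside.
- cap_white: White round cap, 13 mm radius, 6 mm high, fixed on the housing's top, 104 mm from the axis at one of the six labelled detents (+-0.785, +-1.571, +-2.356); which cap is where changes from run to run. Origin: centre of its underside.
- figurine_pink: Loose painted figurine with a pink coat, 42 mm wide, 80 mm high, about 90 g, standing on the bench. Bystander. Origin: centre of its underside, z up.
- figurine_green: Loose painted figurine with a teal green coat, 42 mm wide, 80 mm high, about 90 g, standing on the bench. Bystander. Origin: centre of its underside, z up.
- figurine_orange: Loose painted figurine with an orange coat, 42 mm wide, 80 mm high, about 90 g, standing on the bench. Bystander. Origin: centre of its underside, z up.
- pot_blue: Loose blue paint pot, 51 mm wide, 52 mm high, about 120 g, standing on the bench. Bystander. Origin: centre of its underside, z up.
- pot_yellow: Loose yellow paint pot, 51 mm wide, 52 mm high, about 120 g, standing on the bench. Bystander. Origin: centre of its underside, z up.
- blank: Loose unpainted white plaster figurine blank, 48 mm wide, 60 mm high, about 100 g, standing on the bench. Bystander. Origin: centre of its underside, z up.

How it is judged:
By the outcome, as a careful person would: the job done as asked, in the order asked, and still so for the second after the job is handed in, with the robot touching nothing.
It also fails if it takes over 58 s, if anything falls off the work surface, if the arm or the gripper's body presses on something with over 40 N, if the wrist force passes 120 N, or if a joint passes its speed limit or range.

## Robot

A 7-joint arm with a two-finger parallel gripper is mounted at the origin on the work surface. World frame = base frame: x ahead of the robot, y to its left, z up, the work surface at z = 0. Lengths are in m, angles in degrees, forces in N, time in s.
With the tool pointing down it reaches from about 0.425 to 0.875 m from the base axis. Payload 4.7 kg.
Tool frame: the origin (TCP) lies between the finger pads; the fingertips stand 22 mm ahead of it and the grasp point (between the pads) lies 3 mm ahead of it (env.tip_reach is the distance from the TCP to the fingertips, in m); z points along the fingers, y is the line along which they close (so a half turn about z gives the same grasp; the last joint's range is limited). The gripper opens to 87 mm and grips with 3 to 60 N. Pads are 19 mm wide; open, the fingers measure 117 mm over their backs; the gripper's body (75 mm by 190 mm) begins 51 mm behind the grasp point.
Start: joints at [77.699, 18.392, -4.016, 83.108, 1.295, 78.541, -3.26], TCP at [0.147, -0.633, 0.219] pointing down, gripper open.
Joint ranges: [-163.93, 163.93], [-17.29, 119.83], [-79.2, 71.16], [3.27, 140.29], [-89.18, 269.18], [5.43, 117.66], [-154.24, 154.24]. Speed limits (degrees/s): [147.25, 147.25, 180, 180, 180, 180, 180].

## Interface

Orientations are given as [roll, pitch, yaw] about the fixed x, y, z axes, in that order (R = Rz(yaw) Ry(pitch) Rx(roll)).
In Python, from cell import env gives the robot as it stands.
- The arm moves only by the shell command python3 -m creep 'ROWS' [FORCE]. ROWS is JSON, one flat list of numbers, 7 for each row, row after row: the finger opening in mm, from 0 to 87, then the shift along the tool's x, y, z in units of 30 mm (1.0 is 30 mm), then the turn, a rotation vector about the tool's x, y, z in units of 6 degrees (1.0 is 6 degrees). A call has 1 to 12 rows; each row is the pose to reach, as a shift and turn from the pose commanded when the call began, along the tool's axes at that moment; what a row does not reach only later rows make up. A row lasts 1/10 s, in which the tool goes at most 50 mm and 8.59 degrees, less where a joint would pass 70% of its speed; a pose out of reach is approached as far as the arm can. A call with a gripper value outside its range is refused whole. The fingers move at their own pace and stop on an object; FORCE is the grip in N (left out, the last holds). Time passes only in rows, so rows that repeat a pose let the fingers close. It gives the time, the measured TCP pose, the force, the opening and the grip force at its end, in the units of the state.
- env.get_obs(): the state, without advancing time (a new reading comes with each control period).
- env.read_camera(name): name is "side" or "top"; returns a dict with "color" (480x640x3 uint8, red, green, blue), "depth" (480x640 float32, m along the optical axis (not along the pixel's ray), 0 where there is no reading), "fovy" (degrees; the focal length in pixels is half the picture's height over the tangent of half this angle, whatever the lens; pixels are square), "cx", "cy" (the principal point, pixels), "R" (3x3) and "t" (3): a world point X has camera coordinates R X + t. Camera axes: x right, y down, z forward; pixel columns grow to the right and rows downward; lengths in m; the calibration is good to about 2 mm. A picture is of the moment at which its call begins.
- env.sign_off(): hands the job in; it is judged then, once.
The state is a dict: "time_s": time; "qpos": joint angles; "joint_velocities": joint speeds; "effort": joint torques, N m; "tool_pos": TCP position; "tool_rot": TCP orientation; "force": force on the tool from outside, world axes, zero at the start; "wrist_torque": the same for the moment, N m; "grip_width": finger opening in m; "grasp_force": force on a finger pad.
Only numpy, scipy, OpenCV 4.12 (cv2) and the standard library are available. Lean on these libraries where they do the work, as an engineer would, in place of code of your own. Each camera call takes 0.05 s, during which the arm holds its last target. There are 200 camera calls.

## Working session

There is one attempt and no reset: what is moved stays moved. The work goes in short steps, Python scripts to look and compute and a shell command to move; the robot and the scene stay as the last step left them, time stands still between calls to the robot, and variables do not carry over. Pictures are saved under pics/ and viewed, at most 10 in all, crops included, and the job is handed in when it is done.

```bash
mkdir -p pics; python3 - <<'E'
from cell import env
import cv2
for n in("top","side"):
    c=env.read_camera(n); cv2.imwrite(f"pics/{n}0.png",c["color"][:,:,::-1]); print(n,c["fovy"],c["cx"],c["cy"],c["R"],c["t"])
o=env.get_obs(); print(o["tool_pos"],o["tool_rot"],o["time_s"],env.tip_reach,o["grip_width"])
E
```

```text
top 45.08840105646287 326.73434420790255 250.06306543071574 [[ 0.01675452 -0.99984319 -0.00573476]
 [-0.99854897 -0.0164387  -0.05128077]
 [ 0.05117846  0.00658562 -0.99866781]] [0.03642177 0.57957707 0.93370831]
side 53.061445885665606 317.9976053474747 237.51299849085478 [[ 0.87395197 -0.4857893   0.01472115]
 [-0.36116582 -0.66942239 -0.64917864]
 [ 0.3252187   0.56203418 -0.76049351]] [-0.5003519   0.29777321  0.51682066]
[ 0.14723505 -0.63259133  0.21780442] [-1.79904175e+02  5.14459864e-03  1.31081147e+01] 0.1 0.022 0.08695561100168837
```

View pics/top0.png

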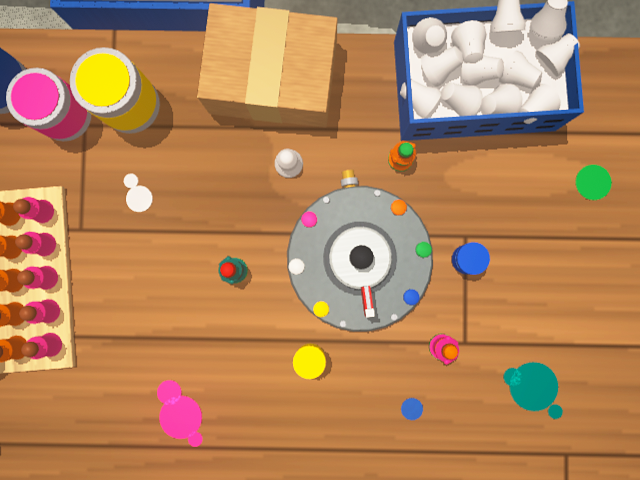

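View pics/side0.png

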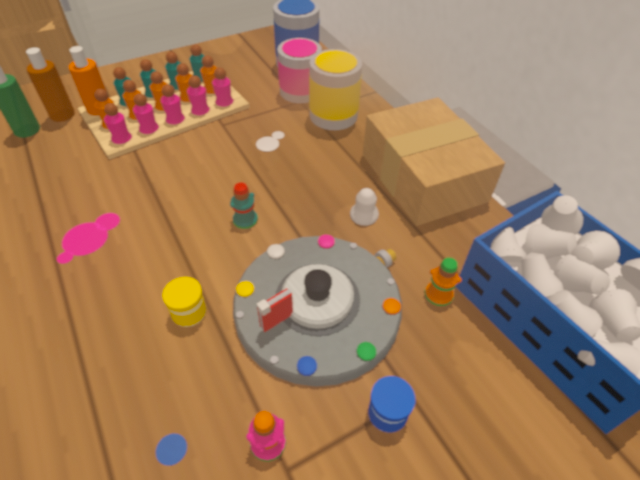

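The top view has world +x up and +y left. The tab is at about (369,303), with the orange cap at (399,208), green at (423,250) and blue at (411,297). Orange is therefore three steps anticlockwise, at q=+2.356. Bystanders near the path are the pink figurine (445,350), blue pot (472,259) and orange figurine (403,156).

```bash
cat > h.py <<'E'
from cell import env
import numpy as np
def ray(c,u,v,z):
    f=240/np.tan(np.radians(c["fovy"]/2)); R=np.array(c["R"]);t=np.array(c["t"])
    o=-R.T@t; d=R.T@np.array([(u-c["cx"])/f,(v-c["cy"])/f,1]); return o+d*(z-o[2])/d[2]
def px(c,X):
    f=240/np.tan(np.radians(c["fovy"]/2)); p=np.array(c["R"])@X+np.array(c["t"]); return p[:2]/p[2]*f+[c["cx"],c["cy"]]
E
python3 - <<'E'
from h import *
import scipy.optimize as so
c=env.read_camera("top")
caps=dict(white=(296,266.5,-2.356+np.pi/4),yellow=(321,309.5,-.785),pink=(309,219.5,-2.356),blue=(411,297,.785),green=(423.5,249.5,1.571),orange=(399,208,2.356))
P=np.array([ray(c,u,v,.028)[:2] for u,v,_ in caps.values()]);q=np.array([a[2] for a in caps.values()])
fn=lambda p:(p[:2]+.104*np.c_[np.cos(p[2]+np.pi+q),np.sin(p[2]+np.pi+q)]-P).ravel()
s=so.least_squares(fn,[.55,-.05,0]);print("sel",s.x,np.degrees(s.x[2]),"res mm",abs(s.fun).max()*1e3)
C=s.x[:2];print("knob",ray(c,361.5,257,.07), "tip",ray(c,370,313,.087))
for n,u,v,z in[("figpink",451,351,.08),("figor",406,150,.08),("potblue",474,259,.052),("figgreen",228,270,.08),("poty",310,362,.052),("blank",289,158,.06)]:
    X=ray(c,u,v,z)[:2];d=X-C;print(n,X.round(3),"r",np.hypot(*d).round(3),"q",np.degrees((np.arctan2(d[1],d[0])-s.x[2]-np.pi+np.pi)%(2*np.pi)-np.pi).round())
for k in (0,45,90,135):
    a=s.x[2]+np.pi+np.radians(k);print(k,"dir deg",np.degrees(a)%360,"tab",C+.075*np.array([np.cos(a),np.sin(a)]))
E
```

```text
sel [ 0.56593165 -0.00788222  0.14837851] 8.501462574340046 res mm 1.007969638589068
knob [ 0.56623204 -0.00817602  0.07      ] tip [ 0.4813119  -0.02122114  0.087     ]
figpink [ 0.426 -0.145] r 0.196 q 36.0
figor [ 0.732 -0.074] r 0.179 q 150.0
potblue [ 0.567 -0.186] r 0.178 q 82.0
figgreen [0.543 0.196] r 0.205 q -92.0
poty [0.402 0.069] r 0.181 q -34.0
blank [0.721 0.108] r 0.193 q -152.0
0 dir deg 188.50146257434005 tab [ 0.49175575 -0.01896982]
45 dir deg 233.50146257434005 tab [ 0.52132148 -0.06817262]
90 dir deg 278.50146257434005 tab [ 0.57701925 -0.08205813]
135 dir deg 323.50146257434005 tab [ 0.62622206 -0.05249239]
```

```bash
cat >> h.py <<'E'
C=np.array([.56593,-.00788]); yaw=np.radians(8.5)
from scipy.spatial.transform import Rotation as Ro
def units(P):
    o=env.get_obs(); R=Ro.from_euler("xyz",o["tool_rot"],degrees=True)
    return (R.inv().apply(np.array(P)-o["tool_pos"])/.03).round(2)
def finger(qd,gap=0,r=.072,z=.072):
    q=np.radians(qd)+yaw+np.pi; u=np.array([np.cos(q),np.sin(q)]);n=np.array([-u[1],u[0]])
    x=np.array([np.cos(yaw),np.sin(yaw)]);y=np.array([-x[1],x[0]])
    h=.0095*abs(n@x)+.015*abs(n@y)
    return np.r_[C+r*u-(h+.006+gap)*n,z]
E
python3 - <<'E'
from h import *
print(units([[.5,-.3,.215],finger(0,.025,z=.2)]),finger(0,.025))
E
```

```text
[[ 13.97  -8.13   0.11]
 [ 16.05 -18.84   0.62]] [0.48792162 0.02697245 0.072     ]
```

```bash
python3 -m creep '[0,14,-8,0,0,0,0.77, 0,14,-8,0,0,0,0.77, 0,14,-8,0,0,0,0.77, 0,14,-8,0,0,0,0.77, 0,14,-8,0,0,0,0.77, 0,14,-8,0,0,0,0.77, 0,14,-8,0,0,0,0.77, 0,14,-8,0,0,0,0.77, 0,14,-8,0,0,0,0.77, 0,14,-8,0,0,0,0.77, 0,14,-8,0,0,0,0.77, 0,14,-8,0,0,0,0.77]' 10
python3 - <<'E'
from h import *
print(units(finger(0,.025,z=.2)))
E
```

```text
time_s: 1.35
tool_pos: [0.5023, -0.3033, 0.2183]
tool_rot: [-180.0, 0.1, 8.6]
force: [0.2, -1.5, -0.2]
grip_width: 0.0027
grasp_force: 0.0
[  1.18 -10.96   0.61]
```

```bash
python3 -m creep '[0,1.2,-11,0.6,0,0,0, 0,1.2,-11,0.6,0,0,0, 0,1.2,-11,0.6,0,0,0, 0,1.2,-11,0.6,0,0,0, 0,1.2,-11,0.6,0,0,0, 0,1.2,-11,0.6,0,0,0, 0,1.2,-11,0.6,0,0,0, 0,1.2,-11,0.6,0,0,0, 0,1.2,-11,0.6,0,0,0, 0,1.2,-11,0.6,0,0,0, 0,1.2,-11,0.6,0,0,0]'
python3 - <<'E'
from h import *
import cv2
print(units(finger(0,.025)))
for n in("side",):
    c=env.read_camera(n); cv2.imwrite(f"pics/{n}1.png",c["color"][:,:,::-1])
E
```

```text
time_s: 2.45
tool_pos: [0.489, 0.0253, 0.2006]
tool_rot: [180.0, 0.0, 8.3]
force: [-0.9, -1.2, 0.3]
grip_width: 0.0004
grasp_force: 0.0
[-0.03 -0.06  4.29]
```

View pics/side1.png

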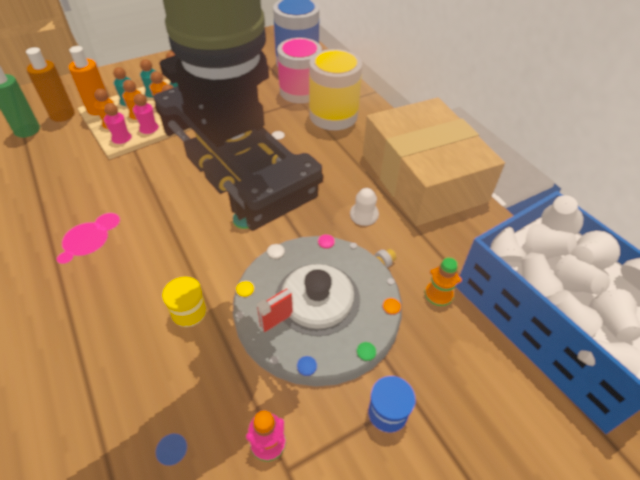

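The gripper is closed above the housing, with its tip near (262,218), and the tab is untouched at (275,310). I'll check that the tip projects where expected and compute the descent and pushing targets.

```bash
python3 - <<'E'
from h import *
c=env.read_camera("side");o=env.get_obs()
print("tip px",px(c,np.r_[o["tool_pos"][:2],o["tool_pos"][2]-.022]))
E
python3 -m creep '[0,0,0,1,0,0,0, 0,0,0,2,0,0,0, 0,0,0,3,0,0,0, 0,0,0,3.8,0,0,0, 0,0,0,4.3,0,0,0, 0,0,0,4.3,0,0,0, 0,0,0,4.3,0,0,0]'
python3 - <<'E'
from h import *
import cv2
print(units([finger(q) for q in range(0,141,5)]))
c=env.read_camera("side"); cv2.imwrite("pics/side2.png",c["color"][:,:,::-1])
E
```

```text
tip px [246.01240631 226.87559198]
time_s: 3.25
tool_pos: [0.4892, 0.0273, 0.072]
tool_rot: [-180.0, -0.0, 8.5]
force: [-0.9, -0.2, -0.3]
grip_width: 0.0003
grasp_force: 0.0
[[-0.04  0.84  0.  ]
 [-0.1   1.02  0.  ]
 [-0.14  1.22  0.  ]
 [-0.16  1.42  0.  ]
 [-0.16  1.63  0.  ]
 [-0.15  1.84  0.  ]
 [-0.12  2.05  0.  ]
 [-0.06  2.27  0.  ]
 [ 0.02  2.48  0.  ]
 [ 0.11  2.68  0.  ]
 [ 0.23  2.89  0.  ]
 [ 0.37  3.08  0.  ]
 [ 0.53  3.25  0.  ]
 [ 0.71  3.42  0.  ]
 [ 0.91  3.56  0.  ]
 [ 1.13  3.69  0.  ]
 [ 1.35  3.8   0.  ]
 [ 1.59  3.88  0.  ]
 [ 1.84  3.94  0.  ]
 [ 2.01  3.98  0.  ]
 [ 2.19  4.    0.  ]
 [ 2.37  4.02  0.  ]
 [ 2.55  4.02  0.  ]
 [ 2.74  4.01  0.  ]
 [ 2.93  3.98  0.  ]
 [ 3.13  3.93  0.  ]
 [ 3.32  3.86  0.  ]
 [ 3.51  3.78  0.  ]
 [ 3.69  3.68  0.  ]]
```

View pics/side2.png

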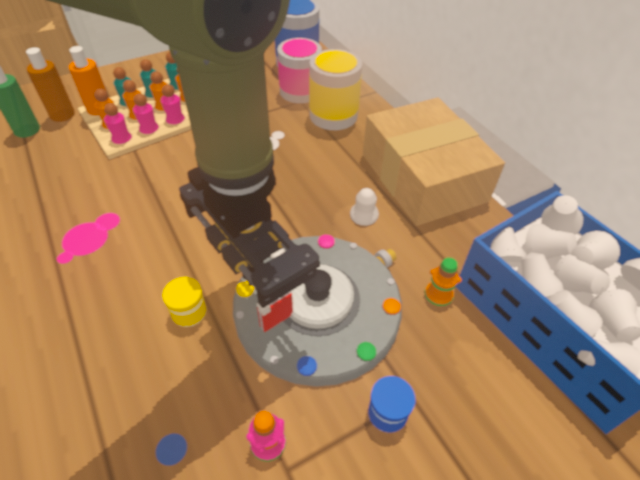

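The view shows the gripper body's end, 38 mm or more above everything, hiding the fingers behind the tab. The tab at (275,312) hasn't moved. Next is the first step, to about q=45°.

```bash
python3 -m creep '[0,0,0.4,0,0,0,0, 0,-0.04,0.75,0,0,0,0, 0,-0.1,1.02,0,0,0,0, 0,-0.14,1.22,0,0,0,0, 0,-0.16,1.42,0,0,0,0, 0,-0.16,1.63,0,0,0,0, 0,-0.15,1.84,0,0,0,0, 0,-0.12,2.05,0,0,0,0, 0,-0.06,2.27,0,0,0,0, 0,0.02,2.48,0,0,0,0, 0,0.02,2.48,0,0,0,0, 0,0.02,2.48,0,0,0,0]'
python3 - <<'E'
from h import *
import cv2
print(units([finger(q) for q in range(40,141,5)]))
for n in("side","top"):
    c=env.read_camera(n); cv2.imwrite(f"pics/{n}3.png",c["color"][:,:,::-1])
E
```

```text
time_s: 4.5
tool_pos: [0.5003, -0.0463, 0.0716]
tool_rot: [180.0, 0.0, 8.5]
force: [0.2, -0.3, 0.7]
grip_width: 0.0007
grasp_force: 0.0
[[ 0.01 -0.   -0.01]
 [ 0.11  0.2  -0.01]
 [ 0.22  0.4  -0.01]
 [ 0.36  0.6  -0.01]
 [ 0.53  0.77 -0.01]
 [ 0.71  0.94 -0.01]
 [ 0.9   1.08 -0.01]
 [ 1.12  1.21 -0.02]
 [ 1.35  1.32 -0.02]
 [ 1.59  1.4  -0.02]
 [ 1.84  1.46 -0.02]
 [ 2.01  1.5  -0.02]
 [ 2.18  1.52 -0.02]
 [ 2.36  1.54 -0.02]
 [ 2.55  1.54 -0.02]
 [ 2.73  1.53 -0.02]
 [ 2.93  1.5  -0.02]
 [ 3.12  1.45 -0.02]
 [ 3.31  1.38 -0.02]
 [ 3.5   1.3  -0.02]
 [ 3.69  1.2  -0.02]]
```

View pics/side3.png

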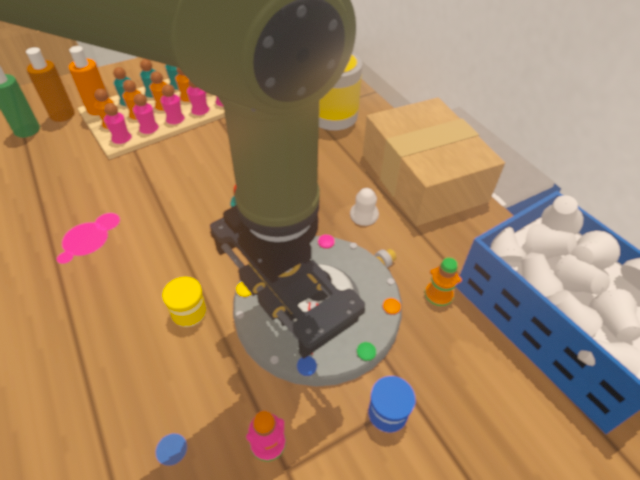

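The tab is mostly hidden behind the gripper body, though a speck of red and white shows at about (312,303). The contact force is near zero, so the tab has probably clicked on ahead. Next is the second step, to about q=85°.

```bash
python3 -m creep '[0,0.11,0.2,0,0,0,0, 0,0.22,0.4,0,0,0,0, 0,0.36,0.6,0,0,0,0, 0,0.53,0.77,0,0,0,0, 0,0.71,0.94,0,0,0,0, 0,0.9,1.08,0,0,0,0, 0,1.12,1.21,0,0,0,0, 0,1.35,1.32,0,0,0,0, 0,1.59,1.4,0,0,0,0, 0,1.59,1.4,0,0,0,0, 0,1.59,1.4,0,0,0,0]'
python3 - <<'E'
from h import *
import cv2
print(units([finger(q) for q in range(85,141,5)]))
a,b=[env.read_camera(n)for n in("side","top")]
for n,c in(("s",a),("t",b)):
  for qd in(45,90):
    q=np.radians(qd)+yaw+np.pi;print(n,qd,[px(c,np.r_[C+r*np.array([np.cos(q),np.sin(q)]),.08]).round() for r in(.05,.09)])
cv2.imwrite("pics/both4.png",np.hstack([a["color"][180:420,180:480],b["color"][130:370,240:540]])[:,:,::-1])
E
```

```text
time_s: 5.7
tool_pos: [0.554, -0.0803, 0.0717]
tool_rot: [-180.0, 0.0, 8.5]
force: [0.2, 0.0, 0.9]
grip_width: 0.0008
grasp_force: 0.0
[[-0.02  0.01 -0.01]
 [ 0.23  0.07 -0.01]
 [ 0.4   0.11 -0.01]
 [ 0.58  0.14 -0.01]
 [ 0.76  0.15 -0.01]
 [ 0.94  0.16 -0.01]
 [ 1.13  0.14 -0.01]
 [ 1.32  0.11 -0.01]
 [ 1.52  0.07 -0.01]
 [ 1.71  0.   -0.01]
 [ 1.9  -0.08 -0.01]
 [ 2.08 -0.18 -0.01]]
s 45 [array([312., 305.]), array([308., 333.])]
s 90 [array([341., 298.]), array([362., 320.])]
t 45 [array([388., 277.]), array([409., 293.])]
t 90 [array([394., 253.]), array([420., 249.])]
```

View pics/both4.png

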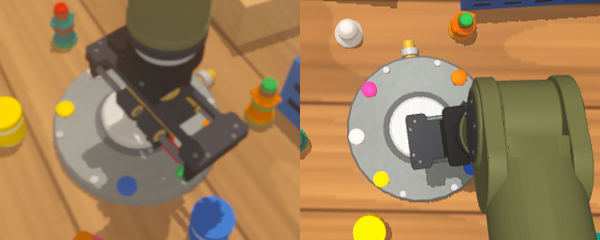

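Red shows at about (352,325) in the side view, next to the green cap, which fits the tab resting at q=90°. Now the final step: push to about 130°, settle, then back off along the same path and lift.

```bash
python3 -m creep '[0,0.23,0.07,0,0,0,0, 0,0.4,0.11,0,0,0,0, 0,0.58,0.14,0,0,0,0, 0,0.76,0.15,0,0,0,0, 0,0.94,0.15,0,0,0,0, 0,1.13,0.14,0,0,0,0, 0,1.32,0.11,0,0,0,0, 0,1.52,0.07,0,0,0,0, 0,1.65,0.02,0,0,0,0, 0,1.65,0.02,0,0,0,0, 0,1.65,0.02,0,0,0,0]'
python3 -m creep '[0,-0.2,0.1,0,0,0,0, 0,-0.5,0.2,0,0,0,0, 0,-0.7,0.2,0,0,0,0, 0,-0.7,0.2,-0.5,0,0,0, 0,-0.7,0.2,-1.5,0,0,0, 0,-0.7,0.2,-3,0,0,0, 0,-0.7,0.2,-4.5,0,0,0, 0,-0.7,0.2,-5,0,0,0, 0,-0.7,0.2,-5,0,0,0]'
python3 -m creep '[0,-1,3,0,0,0,0, 0,-1,6,0,0,0,0, 0,-1,8,0,0,0,0, 0,-1,8,0,0,0,0, 0,-1,8,0,0,0,0, 0,-1,8,0,0,0,0, 0,-1,8,0,0,0,0, 0,-1,8,0,0,0,0]'
python3 - <<'E'
from h import *
import cv2
a,b=[env.read_camera(n)for n in("side","top")]
cv2.imwrite("pics/both5.png",np.hstack([a["color"][140:480,160:520],b["color"][130:470,190:550]])[:,:,::-1])
q=np.radians(135)+yaw+np.pi;print([px(b,np.r_[C+r*np.array([np.cos(q),np.sin(q)]),.085])-[190-360,130] for r in(.045,.09)])
E
```

```text
time_s: 6.9
tool_pos: [0.603, -0.0735, 0.0717]
tool_rot: [180.0, -0.0, 8.5]
force: [-0.8, -0.6, 0.2]
grip_width: 0.0009
grasp_force: 0.0
time_s: 7.8
tool_pos: [0.585, -0.0825, 0.226]
tool_rot: [179.8, -0.4, 8.5]
force: [0.2, 0.6, -0.5]
grip_width: 0.0006
grasp_force: 0.0
time_s: 8.6
tool_pos: [0.5888, -0.3223, 0.2206]
tool_rot: [-179.9, 0.1, 8.6]
force: [0.9, 1.0, -0.2]
grip_width: 0.0007
grasp_force: 0.0
[array([549.76519286, 103.33663934]), array([567.62330628,  79.95523488])]
```

View pics/both5.png

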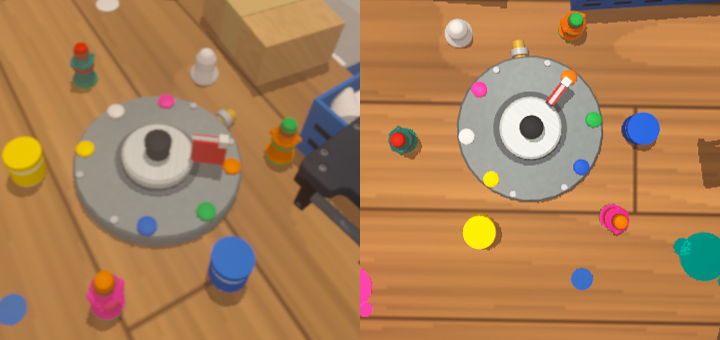

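The tab runs from about (549,103) to (567,80) in the top crop, as predicted for q=135°, and points at the orange cap. All bystanders are standing where they were, and the arm is clear.

```bash
python3 -c "
from cell import env
print(env.sign_off())"
```

```text
the job is handed in; nothing more can be done
None
```

I pushed the tab round in three steps to the orange cap, where it sits at its detent (q = +2.356) in the last pictures; the arm is clear, no bystander was moved, and the job was handed in at about 9 s.

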